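# Free a magnifier lens with the two-pin spanner

### The arm

A 6-joint arm with a two-finger parallel gripper is mounted at the origin on a cart in front of the work surface, level with it; the furniture and walls round the work are solid. World frame = base frame: x ahead of the robot, y to its left, z up, the work surface at z = 0. Lengths are in m, angles in degrees, forces in N, time in s.
With the tool pointing down it reaches from about 0.25 to 0.725 m from the base axis. Payload 4 kg.
Tool frame: the origin (TCP) lies on the front face of the gripper's body, between the roots of the fingers; the fingertips stand 73 mm ahead of it and the grasp point (between the pads) lies 54 mm ahead of it; z points along the fingers, x is the direction in which the jaws open and shut, and the axes are right-handed (so a half turn about z gives the same grasp; the last joint's range is limited). The gripper opens to 85 mm and grips with 20 to 120 N. Pads are 22 mm wide; open, the fingers measure 114 mm over their backs; the gripper's body (76 mm by 85 mm) begins 54 mm behind the grasp point. The pads swing forward as they close: fully open they stand 13 mm farther back than shut.
Start: joints at [68.698, 13.785, 0.286, 76.501, 0, 90], TCP at [0.182, 0.466, 0.304] pointing down, gripper open.
Joint ranges: [-155.79, 155.79], [-60.16, 107.12], [-62.33, 73.08], [-114, 123.19], [-81.49, 82.49], [-180, 180]. Speed limits (degrees/s): [159.86, 159.86, 180, 180, 180, 180].

### API

Orientations are given as a 3x3 rotation matrix whose columns are the frame's x, y, z axes.
In Python, from rig import robot gives the robot as it stands. The module is installed in compiled form; this text tells all that it offers.
- The arm moves only by the shell command python3 -m pendant 'ROWS' [OPENING] [FORCE]. ROWS is a JSON object of lists of equal length, an entry for each row: "linear": the shift along the world's x, y, z in m, a list of three; "yaw": the turn about the world's z in rad. A call has 1 to 20 rows; each row is the pose to reach, as a shift and turn from the pose commanded when the call began; what a row does not reach only later rows make up. A row lasts 1/12 s, in which the tool goes at most 41.7 mm and 7.16 degrees, less where a joint would pass 70% of its speed; a pose out of reach is approached as far as the arm can. A call with a gripper value outside its range is refused whole. OPENING is the closure, from 0 (fully open) to 1 (shut), set as the call begins (- or left out, the last holds). The fingers move at their own pace and stop on an object; FORCE is the grip in N (left out, the last holds). Time passes only in rows, so rows that repeat a pose let the fingers close. It gives the time, the measured TCP pose, the force and the opening at its end, in the units of the state.
- robot.sense(): the state, without advancing time (a new reading comes with each control period).
- robot.capture(name): name is "scene" or "top"; returns (picture, depth): 400x640x3 uint8, red, green, blue; 400x640 float32, m along the optical axis (not along the pixel's ray), 0 where there is no reading.
- robot.get_calibration(name): a dict with "fx", "fy", "cx", "cy" (pixels), "D" ([k1, k2, p1, p2, k3] as OpenCV has them; the pictures are not rectified), "xyz" and "orientation" of the camera in the world. Camera axes: x right, y down, z forward; pixel columns grow to the right and rows downward; lengths in m; the calibration is good to about 2 mm. A picture is of the moment at which its call begins. get_calibration takes no time and is no camera call.
- robot.close_job(): hands the job in, once; it reports no verdict.
Trained networks look in the newest picture that a camera, given by its name, has taken for a name from the list of things; names that differ only in an ending like _2 or _b are one class to them, and where a whole thing is asked for, a point or a joint stands for the part that bears it (a point fixed in the world has none). Each returns a list of dicts, best first, with "conf" (0 to 1); they miss things now and then, are a little off and sometimes report something else, mostly with a low value. They report only what shows in the picture. A call takes as long as a camera call. They do not tell look-alikes from the thing itself.
- robot.find_in(camera, label): "extent" ([centre column, centre row, width, height] in pixels, round what is visible of it).
- robot.trace(camera, label): "region" (400x640 bool, what is visible of it) and "extent" ([centre column, centre row, width, height] in pixels, round what is visible of it).
The state is a dict: "time": time; "q": joint angles; "joint_vel": joint speeds; "joint_efforts": joint torques, N m; "tcp_pos": TCP position; "tcp_rot": TCP orientation; "ft_force": force on the tool from outside, world axes, zero at the start; "ft_torque": the same for the moment, N m; "finger_gap": opening from 0.0 (shut) to 1.0 (fully open).
Only numpy, scipy, OpenCV 4.12 (cv2) and the standard library are available. Lean on these libraries where they do the work, as an engineer would, in place of code of your own. Each camera call takes 0.05 s, during which the arm holds its last target.

### The job

Free the lens of the bench magnifier for cleaning: take the wide, blue-handled two-pin spanner from the rack, put its pins fully into the two holes of the dark retaining ring, and turn the ring counterclockwise (seen from above) until its white mark points to the middle of the green arc on the grey rim. Leave the spanner standing in the ring and let go of it; leave the narrow orange spanner in the rack.

Things in the scene. Friction and masses are not known exactly. Their poses are not given: they have to be found in the camera images.
- wide_spanner_grip (a point): Centre of the blue upright handle, 30 (y) x 20 (x) x 70 mm high, z up, of the 0.16 kg wide spanner standing in either row of a pale rack 35 mm high. Steel crossbar 100 mm along y, 22 wide, 12 high: underside 47 mm below this point. Two pins 9 mm thick, 20 long, point down from it at y = +-42 mm; in rack slots, lifts straight out. Half a turn about z makes no difference.
- narrow_spanner_grip (a point): Centre of the orange handle (same size) of the narrow spanner, which does not fit: crossbar 68 mm, pins at y = +-26 mm. It stands in the rack's other row, 90 mm from the blue handle along their x.
- ring_top (a point): Centre of the top face of the dark retaining ring (117 mm across), recessed 10 mm in the fixed grey round lens cell (150 mm across, 42 high). Axes turn with the ring, z up: its holes lie at y = +-42 mm, 23 mm wide radially, 24 long, over 20 deep: about 6 mm play each way for a 9 mm pin. Pins fully in, the crossbar rests on the ring's top. White mark at the ring's -x.
- retaining_ring (a joint): Ring's turn in rad, growing counterclockwise from above. Starts at 0 to 0.2, white mark at the rim's red arc (locked); 0.6 to 1.0: mark at the green arc (free), middle 0.8; stop at 1.25. Light friction (0.12 N m), stays where left. For the pins' play it follows only after up to 0.35 rad of spanner turn.
Mind the look-alikes: they are no part of the job. Leave any pink look-alike of the part that bears wide_spanner_grip alone.

How it is judged:
By the outcome, as a careful person would: the job done as asked, in the order asked, and still so for the second after the job is handed in, with the robot touching nothing.
It also fails if it takes over 51 s, if anything falls off the work surface, if the arm or the gripper's body presses on something with over 40 N, if the wrist force passes 120 N, or if a joint passes its speed limit or range.

## Working session

There is one attempt and no reset: what is moved stays moved. The work goes in short steps, Python scripts to look and compute and a shell command to move; the robot and the scene stay as the last step left them, time stands still between calls to the robot, and variables do not carry over. Pictures are saved under pics/ and viewed, and the job is handed in when it is done.

```bash
mkdir -p pics; cat > h.py <<'E'
from rig import robot
import numpy as np, cv2
def save(n,im,crop=None,s=1):
    if crop: im=im[crop[1]:crop[3],crop[0]:crop[2]]
    im=cv2.resize(im,None,fx=s,fy=s,interpolation=cv2.INTER_CUBIC) if s!=1 else im
    cv2.imwrite('pics/'+n+'.png',im[...,::-1])
def pts(cam,depth,uv):
    c=robot.get_calibration(cam);uv=np.asarray(uv,float).reshape(-1,1,2)
    K=np.array([[c['fx'],0,c['cx']],[0,c['fy'],c['cy']],[0,0,1]])
    r=cv2.undistortPoints(uv,K,np.array(c['D'],float)).reshape(-1,2)
    ii=uv.reshape(-1,2).round().astype(int)
    d=depth[ii[:,1],ii[:,0]]
    P=np.c_[r*d[:,None],d]
    return P@np.array(c['orientation']).T+np.array(c['xyz'])
def rayz(cam,uv,z):
    P=pts(cam,np.ones((400,640)),uv);o=np.array(robot.get_calibration(cam)['xyz'])
    return o+(P-o)*((z-o[2])/(P-o)[:,2])[:,None]
E
python3 - <<'E'
from h import *
for c in('scene','top'):
    im,d=robot.capture(c);save(c+'0',im);np.savez('/tmp/'+c,im=im,d=d)
    k=robot.get_calibration(c);print(c,k['xyz'],np.round(k['orientation'],3).tolist())
    for l in('wide_spanner_grip','narrow_spanner_grip','ring_top'):
        for r in robot.trace(c,l):
            v,u=np.nonzero(r['region']&(d>0));P=pts(c,d,np.c_[u,v])
            print(c,l,round(r['conf'],2),np.round(r['extent']),np.median(P,0).round(3),P.max(0).round(3),P.min(0).round(3))
print(robot.sense())
E
```

```text
scene [ 0.12446676 -0.51068106  0.59401024] [[0.869, -0.314, 0.383], [-0.495, -0.526, 0.691], [-0.016, -0.79, -0.613]]
scene wide_spanner_grip 0.84 [424. 238.  48.  63.] [ 0.542 -0.108  0.054] [ 0.615 -0.038  0.118] [ 0.535 -0.15  -0.002]
scene wide_spanner_grip 0.62 [246. 192.  53.  44.] [0.333 0.189 0.038] [0.374 0.272 0.103] [ 0.294  0.157 -0.003]
scene narrow_spanner_grip 0.56 [381. 256.  33.  59.] [ 0.452 -0.116  0.072] [ 0.48  -0.072  0.118] [ 0.446 -0.141  0.029]
scene ring_top 0.6 [328. 179.  51.  33.] [0.523 0.184 0.03 ] [0.574 0.232 0.042] [0.461 0.124 0.01 ]
top [0.36270507 0.07313939 0.93672294] [[0.01, -0.994, 0.113], [-1.0, -0.009, 0.006], [-0.005, -0.113, -0.994]]
top wide_spanner_grip 0.79 [261. 255.  30.  36.] [0.338 0.194 0.035] [0.375 0.237 0.107] [ 0.296  0.161 -0.001]
top wide_spanner_grip 0.6 [384. 165.  39.  12.] [ 0.546 -0.09   0.05 ] [ 0.576 -0.046  0.121] [ 0.535 -0.146  0.034]
top narrow_spanner_grip 0.61 [387. 201.  32.  17.] [ 0.457 -0.094  0.081] [ 0.474 -0.07   0.122] [ 0.448 -0.139  0.034]
top ring_top 0.61 [270. 182.  50.  46.] [0.522 0.175 0.033] [0.573 0.235 0.042] [0.459 0.115 0.007]
{'time': 0.4, 'q': array([6.86969065e+01, 1.37931631e+01, 2.75091378e-01, 7.65015819e+01,
       3.33419371e-04, 9.00013793e+01]), 'joint_vel': array([-0.09315724, -0.05980457,  0.02937688,  0.0295447 ,  0.01744666,
       -0.0321337 ]), 'joint_efforts': array([-7.71315445e-05, -3.71781564e+01,  2.52330565e+01,  5.32272112e-03,
       -3.53812868e-05,  4.54856675e-06]), 'tcp_pos': array([0.18162195, 0.46576561, 0.30376242]), 'tcp_rot': array([[ 3.63323940e-01,  9.31662867e-01, -1.30041503e-04],
       [ 9.31662813e-01, -3.63323963e-01, -3.17468274e-04],
       [-3.43020596e-04, -5.81100796e-06, -9.99999941e-01]]), 'ft_force': array([ 0.51621358,  0.90235147, -0.33234277]), 'ft_torque': array([-0.07607987, -0.04023209, -0.02906359]), 'finger_gap': 0.9965989020496598}
```

View pics/scene0.png

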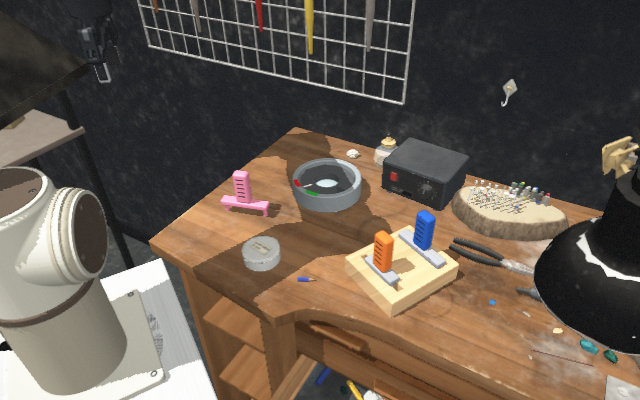

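View pics/top0.png

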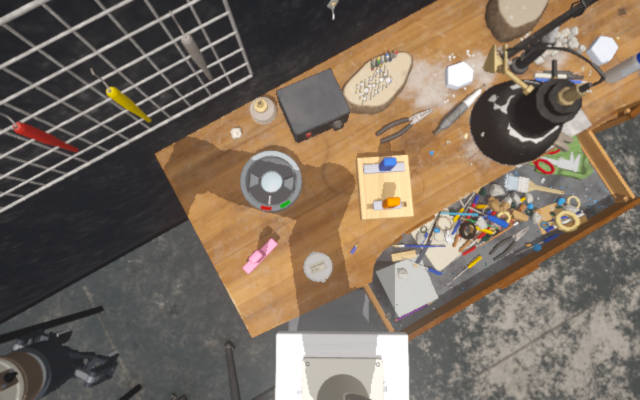

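```bash
python3 - <<'E'
import numpy as np
from h import *
im=np.load('/tmp/top.npz')['im'];save('topc',im,(225,130,425,290),4)
E
```

```text
(no output)
```

View pics/topc.png

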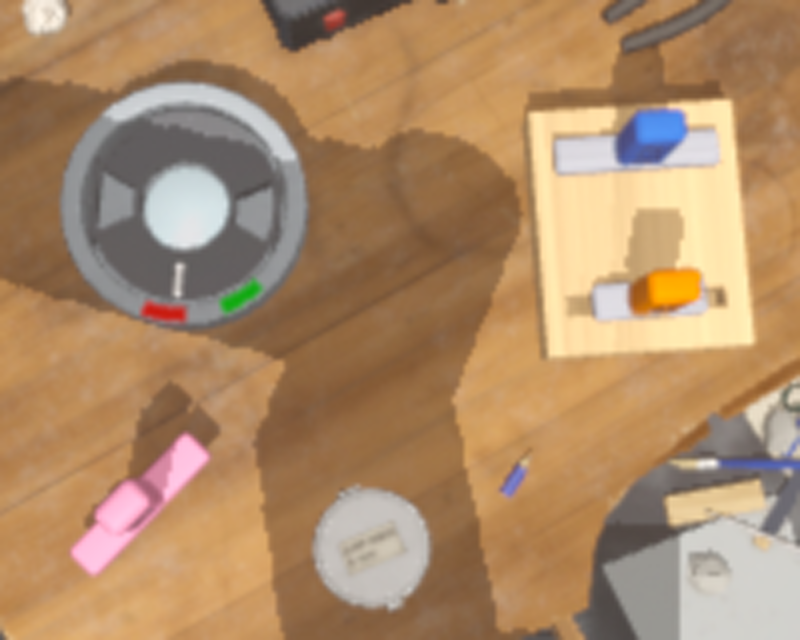

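Three candidates show in the top view: the pink look-alike at (261,255), orange at (392,202) and blue at (388,163). Blue is the one meant, since it has a blue handle, a wide crossbar and stands in the rack; the enlarged crop confirms this. The ring is at (271,181), with its mark near the red arc.

```bash
python3 - <<'E'
from h import *
for cam in('top','scene'):
    z=np.load(f'/tmp/{cam}.npz');im=z['im'];d=z['d']
    hsv=cv2.cvtColor(im,cv2.COLOR_RGB2HSV)
    v,u=np.mgrid[0:400,0:640];P=pts(cam,d,np.c_[u.ravel(),v.ravel()]).reshape(400,640,3)
    ok=d>0
    near=ok&(P[...,0]>.4)&(P[...,0]<.62)&(P[...,1]<0)&(P[...,1]>-.2)
    for n,lo,hi in(('blue',100,125),('orange',8,18)):
        m=near&(hsv[...,0]>lo)&(hsv[...,0]<hi)&(hsv[...,1]>150)&(P[...,2]>.055)
        t=m&(P[...,2]>.11)
        print(cam,n,m.sum(),P[m].min(0).round(4),P[m].max(0).round(4),'top',t.sum(),P[t].mean(0).round(4),P[t].min(0).round(4),P[t].max(0).round(4))
        Q=P[t][:,:2].astype(np.float32);print(cv2.minAreaRect(Q*1000))
    # crossbar: z .042-.05, grey
    for xc in(.548,.46):
        m=near&(abs(P[...,2]-.047)<.008)&(abs(P[...,0]-xc)<.03)&(hsv[...,1]<90)
        Q=P[m][:,:2].astype(np.float32);print('bar',m.sum(),cv2.minAreaRect(Q*1000),np.median(P[m][:,2]))
    # ring
    r=ok&(np.hypot(P[...,0]-.517,P[...,1]-.175)<.09)
    rim=r&(abs(P[...,2]-.042)<.004)
    Q=P[rim];c,rad=cv2.minEnclosingCircle((Q[:,:2]*1000).astype(np.float32));print('rim',c,rad,np.median(Q[:,2]))
    C=np.array(c)/1000
    rr=np.hypot(P[...,0]-C[0],P[...,1]-C[1]);
    for n,m in(('red',rim&((hsv[...,0]<8)|(hsv[...,0]>172))&(hsv[...,1]>150)),('green',rim&(hsv[...,0]>45)&(hsv[...,0]<75)&(hsv[...,1]>150))):
        q=P[m];a=np.degrees(np.arctan2(q[:,1]-C[1],q[:,0]-C[0]))%360;print(n,m.sum(),a.min(),np.median(a),a.max(),np.median(q[:,2]))
    m=r&(rr>.025)&(rr<.058)&(im.min(-1)>110)
    q=P[m];a=np.degrees(np.arctan2(q[:,1]-C[1],q[:,0]-C[0]))%360
    for s in[(150,215)]:
        k=(a>s[0])&(a<s[1]);print('mark',k.sum(),np.median(a[k]),a[k].min(),a[k].max(),q[k].mean(0))
    m=r&(P[...,2]<.025)&(rr<.058)&(rr>.025)
    n,l,st,ce=cv2.connectedComponentsWithStats(m.astype(np.uint8))
    for i in range(1,n):
        if st[i,4]>10: print('hole',st[i,4],P[l==i].mean(0).round(4))
E
```

```text
top blue 80 [ 0.5392 -0.1085  0.1121] [ 0.5555 -0.0836  0.1212] top 80 [ 0.5466 -0.0956  0.1176] [ 0.5392 -0.1085  0.1121] [ 0.5555 -0.0836  0.1212]
((547.5823974609375, -96.01634216308594), (15.686845779418945, 25.05849838256836), 2.9383726119995117)
top orange 68 [ 0.4488 -0.1162  0.0642] [ 0.4684 -0.0875  0.1211] top 26 [ 0.4615 -0.0998  0.1149] [ 0.4504 -0.1162  0.1104] [ 0.4684 -0.0883  0.1211]
((459.32574462890625, -102.30364990234375), (17.999601364135742, 27.864545822143555), 0.48799458146095276)
bar 299 ((547.6832885742188, -97.30513000488281), (56.90401077270508, 119.00304412841797), 0.531558096408844) 0.047827589043427765
bar 153 ((460.9206848144531, -104.5981674194336), (58.11555480957031, 118.94149780273438), 0.5156155824661255) 0.04742297172133014
rim (516.1748046875, 177.12571716308594) 75.08590698242188 0.043073725780141126
red 31 162.22993359035618 171.16148175292795 181.0998410854262 0.04412708942998789
green 25 202.82340519099864 210.71926256030213 222.41371873430313 0.04354246567808895
mark 64 178.83624998578682 153.40774413218813 214.07895988958066 [0.47229529 0.
[... 696 characters left out ...]
475 ((548.3801879882812, -99.52166748046875), (22.83625030517578, 100.43603515625), 3.875652313232422) 0.045501874387237184
bar 301 ((458.5378723144531, -106.164306640625), (22.247068405151367, 68.64105224609375), 4.5271430015563965) 0.04522325333883004
rim (516.7744750976562, 173.44056701660156) 75.83258056640625 0.040563146513167836
red 28 162.70257378138567 171.07570387418144 181.27877436710276 0.04168373932476138
green 33 200.89350881132944 211.76002680320462 221.94744041690427 0.04144099447925853
mark 20 175.80384937871196 170.46329097662053 194.19009522914146 [0.47498726 0.17611122 0.0312335 ]
hole 30 [0.5238 0.2288 0.0206]
hole 121 [0.5298 0.1965 0.0176]
hole 40 [0.518  0.1423 0.0198]
```

```bash
python3 - <<'E'
from h import *
for cam in('top','scene'):
    z=np.load(f'/tmp/{cam}.npz');im=z['im'];d=z['d']
    v,u=np.mgrid[0:400,0:640];P=pts(cam,d,np.c_[u.ravel(),v.ravel()]).reshape(400,640,3)
    for lo,hi in((.1,.2),(.2,.3),(.3,.5)):
        m=(d>0)&(P[...,2]>lo)&(P[...,2]<hi)&(P[...,0]>.25)&(P[...,0]<.8)&(P[...,1]<.35)&(P[...,1]>-.35)
        m&=~((P[...,2]<.13)&(P[...,1]>-.14)&(P[...,1]<-.06))
        if m.sum(): print(cam,lo,m.sum(),P[m].min(0).round(3),P[m].max(0).round(3))
im=np.load('/tmp/top.npz')['im'];save('ringc',im,(235,145,310,220),8)
im=np.load('/tmp/scene.npz')['im'];save('ringcs',im,(285,145,370,215),8)
E
```

```text
top 0.1 4395 [ 0.321 -0.35   0.1  ] [0.8  0.35 0.2 ]
top 0.2 7113 [ 0.556 -0.35   0.2  ] [0.8  0.35 0.3 ]
top 0.3 8799 [ 0.578 -0.35   0.3  ] [0.8   0.35  0.499]
scene 0.1 6682 [ 0.324 -0.35   0.1  ] [0.8  0.35 0.2 ]
scene 0.2 9155 [ 0.555 -0.35   0.2  ] [0.8  0.35 0.3 ]
scene 0.3 3999 [ 0.576 -0.35   0.3  ] [0.8   0.35  0.365]
```

View pics/ringc.png

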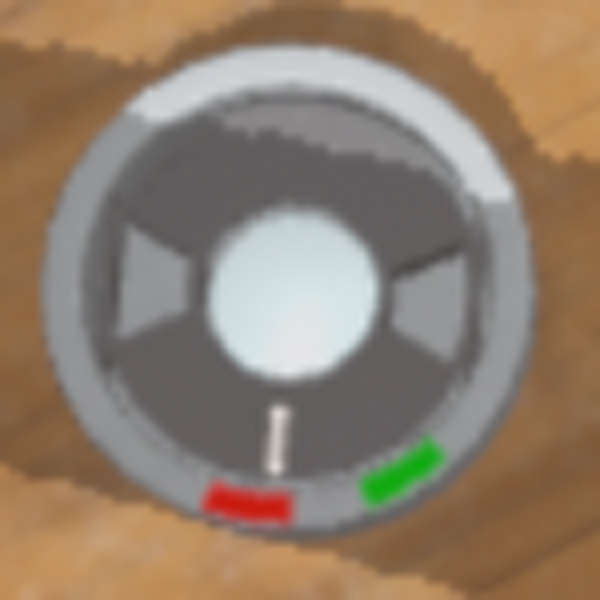

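View pics/ringcs.png

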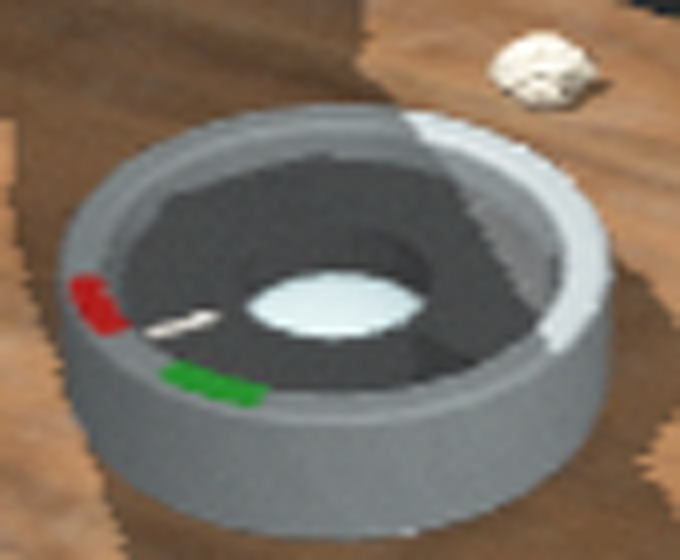

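The crop shows the white mark at (278,440), beside the red arc, and the holes at left and right. The ring's theta is about -4°.

```bash
python3 - <<'E'
from h import *
for cam in('top','scene'):
    z=np.load(f'/tmp/{cam}.npz');d=z['d']
    v,u=np.mgrid[0:400,0:640];P=pts(cam,d,np.c_[u.ravel(),v.ravel()]).reshape(400,640,3)
    for lo,hi in((.06,.12),(.12,.2),(.2,.3),(.3,.5)):
        b=(d>0)&(P[...,2]>lo)&(P[...,2]<hi)
        m=b&(P[...,0]>.45)&(P[...,0]<.65)&(P[...,1]<-.13)&(P[...,1]>-.4)
        m2=b&(P[...,0]<.7)&(P[...,0]>.3)&(P[...,1]>-.1)&(P[...,1]<.3)
        for k in(m,m2):
            if k.sum()>5: print(cam,lo,k.sum(),np.percentile(P[k],1,axis=0).round(3),np.percentile(P[k],99,axis=0).round(3))
E
```

```text
top 0.06 2257 [ 0.327 -0.098  0.061] [0.699 0.211 0.119]
top 0.12 1792 [ 0.538 -0.396  0.14 ] [ 0.648 -0.266  0.199]
top 0.12 69 [ 0.545 -0.099  0.121] [0.7 0.3 0.2]
top 0.2 2657 [ 0.558 -0.396  0.201] [ 0.649 -0.285  0.298]
top 0.2 109 [0.67  0.266 0.2  ] [0.699 0.3   0.299]
top 0.3 1960 [ 0.58  -0.386  0.301] [ 0.648 -0.315  0.413]
top 0.3 606 [0.666 0.262 0.303] [0.7  0.3  0.45]
scene 0.06 2457 [ 0.322 -0.099  0.06 ] [0.699 0.202 0.116]
scene 0.12 5102 [ 0.536 -0.399  0.137] [ 0.605 -0.279  0.2  ]
scene 0.12 101 [0.681 0.265 0.136] [0.699 0.3   0.198]
scene 0.2 5766 [ 0.556 -0.396  0.201] [ 0.625 -0.293  0.298]
scene 0.2 188 [0.669 0.262 0.204] [0.698 0.3   0.3  ]
scene 0.3 634 [ 0.577 -0.355  0.3  ] [ 0.628 -0.317  0.32 ]
scene 0.3 247 [0.666 0.259 0.301] [0.698 0.299 0.357]
```

```bash
python3 -m pendant '{"linear":[[0.02,-0.03,0],[0.04,-0.06,0],[0.06,-0.095,-0.01],[0.08,-0.125,-0.01],[0.1,-0.155,-0.02],[0.12,-0.185,-0.02],[0.14,-0.215,-0.03],[0.16,-0.25,-0.03],[0.18,-0.28,-0.04],[0.2,-0.31,-0.05],[0.22,-0.34,-0.06],[0.24,-0.37,-0.06],[0.26,-0.4,-0.07],[0.28,-0.43,-0.07],[0.3,-0.465,-0.08],[0.32,-0.495,-0.08],[0.34,-0.525,-0.09],[0.355,-0.55,-0.09],[0.3655,-0.564,-0.09],[0.3655,-0.564,-0.09]],"yaw":[-0.06,-0.12,-0.19,-0.26,-0.33,-0.4,-0.47,-0.54,-0.61,-0.68,-0.75,-0.82,-0.89,-0.96,-1.02,-1.07,-1.1,-1.12,-1.129,-1.129]}' 0 60
python3 - <<'E'
from h import *
s=robot.sense();print(s['tcp_rot'].round(3),s['ft_force'])
for c in('scene','top'):
    im,d=robot.capture(c);save(c+'1',im)
E
```

```text
time: 2.07
tcp_pos: [0.549, -0.1014, 0.2134]
tcp_rot: [[0.998, 0.065, 0.001], [0.065, -0.998, -0.001], [0.001, 0.001, -1.0]]
ft_force: [0.3, 0.3, -0.0]
finger_gap: 0.999
[[ 0.998  0.065  0.001]
 [ 0.065 -0.998 -0.001]
 [ 0.001  0.001 -1.   ]] [ 0.3326472   0.26132252 -0.01542804]
```

View pics/scene1.png

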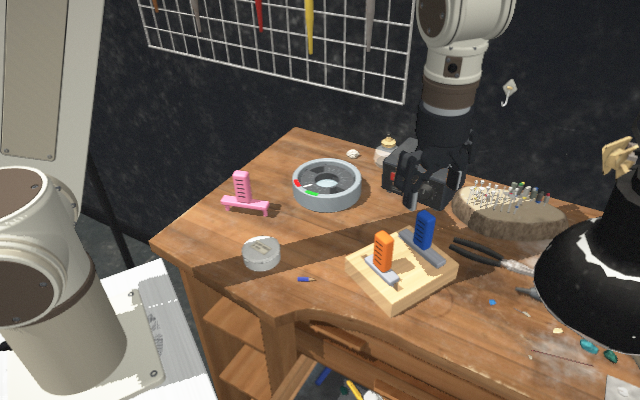

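The gripper hangs over the blue handle (425,230) and clear of the rest. Descending.

```bash
python3 -m pendant '{"linear":[[0,0,0],[0,0,-0.01],[0,0,-0.03],[0,0,-0.05],[0,0,-0.07],[0,0,-0.08],[0,0,-0.08],[0,0,-0.08]],"yaw":[0,0,0,0,0,0,0,0]}' 0 60
python3 - <<'E'
from h import *
im,d=robot.capture('scene');save('scene2',im,(340,120,500,320),3)
E
```

```text
time: 2.83
tcp_pos: [0.5466, -0.0974, 0.1336]
tcp_rot: [[0.997, 0.071, -0.001], [0.071, -0.997, 0.0], [-0.001, -0.0, -1.0]]
ft_force: [0.7, -0.6, 0.1]
finger_gap: 1.001
```

View pics/scene2.png

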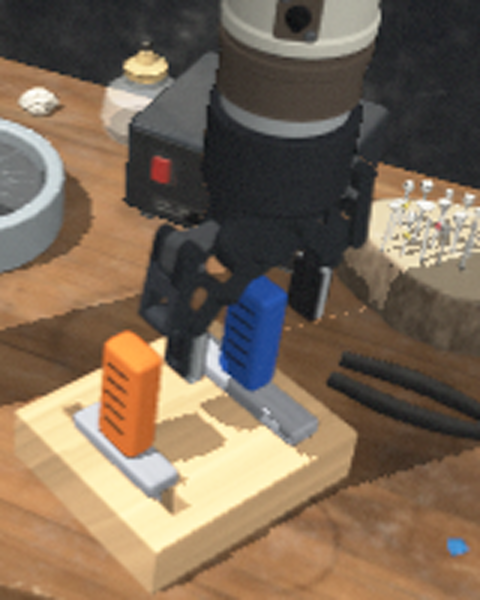

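The fingers straddle the blue handle (250,330). Closing.

```bash
python3 -m pendant '{"linear":[[0,0,0],[0,0,0],[0,0,0],[0,0,0],[0,0,0],[0,0,0],[0,0,0],[0,0,0],[0,0,0],[0,0,0]],"yaw":[0,0,0,0,0,0,0,0,0,0]}' 1 80
```

```text
time: 3.72
tcp_pos: [0.5475, -0.0982, 0.1341]
tcp_rot: [[0.998, 0.07, 0.001], [0.07, -0.998, -0.0], [0.001, 0.0, -1.0]]
ft_force: [0.4, -0.4, 1.7]
finger_gap: 0.225
```

```bash
python3 -m pendant '{"linear":[[0,0,0.003],[0,0,0.01],[0,0,0.02],[0,0,0.035],[0,0,0.05],[0,0,0.07],[0,0,0.085],[0,0,0.09],[0,0,0.09]],"yaw":[0,0,0,0,0,0,0,0,0]}' 1 100
python3 - <<'E'
from h import *
for cam in('scene','top'):
    im,d=robot.capture(cam);np.savez('/tmp/'+cam+'3',im=im,d=d)
    if cam=='scene': save('scene3',im,(340,60,500,320),2.3)
    hsv=cv2.cvtColor(im,cv2.COLOR_RGB2HSV)
    v,u=np.mgrid[0:400,0:640];P=pts(cam,d,np.c_[u.ravel(),v.ravel()]).reshape(400,640,3)
    m=(d>0)&(abs(P[...,0]-.547)<.04)&(abs(P[...,1]+.098)<.07)&(P[...,2]>.12)&(P[...,2]<.15)&(hsv[...,1]<100)
    q=P[m];print(cam,len(q),q.min(0).round(4),q.max(0).round(4),cv2.minAreaRect((q[:,:2]*1000).astype(np.float32)))
E
```

```text
time: 4.47
tcp_pos: [0.5474, -0.0983, 0.2259]
tcp_rot: [[0.998, 0.07, 0.002], [0.07, -0.998, -0.001], [0.002, 0.001, -1.0]]
ft_force: [-0.8, 0.6, -1.6]
finger_gap: 0.224
scene 605 [ 0.533  -0.1504  0.1201] [ 0.5606 -0.0496  0.1409] ((546.48681640625, -100.04680633544922), (23.33820915222168, 100.40042877197266), 3.4307730197906494)
top 192 [ 0.5329 -0.091   0.1283] [ 0.5551 -0.0472  0.1497] ((544.3736572265625, -68.95942687988281), (21.824499130249023, 43.390419006347656), 2.074309825897217)
```

View pics/scene3.png

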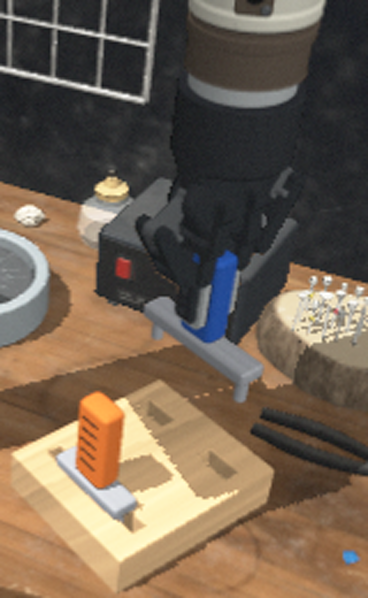

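The spanner is held upright, with both pins visible at (155,330) and (240,385), and orange is still in the rack. Moving over the ring.

```bash
python3 -m pendant '{"linear":[[-0.002,0.015,0],[-0.005,0.04,0],[-0.009,0.07,0],[-0.013,0.105,0],[-0.017,0.14,0],[-0.021,0.175,0],[-0.025,0.21,0],[-0.028,0.24,0],[-0.03,0.26,-0.01],[-0.0305,0.27,-0.02],[-0.0305,0.2735,-0.03],[-0.0305,0.2735,-0.035],[-0.0305,0.2735,-0.035],[-0.0305,0.2735,-0.035]],"yaw":[-0.01,-0.02,-0.04,-0.06,-0.08,-0.1,-0.12,-0.13,-0.14,-0.14,-0.14,-0.14,-0.14,-0.14]}' 1 100
python3 - <<'E'
from h import *
for cam in('scene','top'):
    im,d=robot.capture(cam);np.savez('/tmp/'+cam+'4',im=im,d=d)
    save(cam+'4',im,(260,90,400,230) if cam=='scene' else (220,130,330,240),4.2)
    hsv=cv2.cvtColor(im,cv2.COLOR_RGB2HSV)
    v,u=np.mgrid[0:400,0:640];P=pts(cam,d,np.c_[u.ravel(),v.ravel()]).reshape(400,640,3)
    m=(d>0)&(abs(P[...,0]-.517)<.04)&(abs(P[...,1]-.175)<.07)&(P[...,2]>.086)&(P[...,2]<.108)&(hsv[...,1]<100)
    q=P[m];print(cam,len(q),q.min(0).round(4),q.max(0).round(4),cv2.minAreaRect((q[:,:2]*1000).astype(np.float32)))
    if cam=='scene':
        rim=(d>0)&(np.hypot(P[...,0]-.517,P[...,1]-.175)<.085)&(abs(P[...,2]-.042)<.004)
        print(cv2.minEnclosingCircle((P[rim][:,:2]*1000).astype(np.float32)))
E
```

```text
time: 5.73
tcp_pos: [0.5164, 0.1738, 0.188]
tcp_rot: [[0.997, -0.072, -0.002], [-0.072, -0.997, -0.001], [-0.002, 0.001, -1.0]]
ft_force: [0.4, 0.5, -1.0]
finger_gap: 0.223
scene 254 [0.5019 0.121  0.089 ] [0.5256 0.2228 0.1055] ((514.8695068359375, 171.8442840576172), (102.015625, 22.586259841918945), 87.54097747802734)
((516.6973876953125, 172.38510131835938), 75.98811340332031)Traceback (most recent call last):
  File "<stdin>", line 8, in <module>
    return umr_minimum(a, axis, None, out, keepdims, initial, where)
ValueError: zero-size array to reduction operation minimum which has no identity
```

View pics/scene4.png

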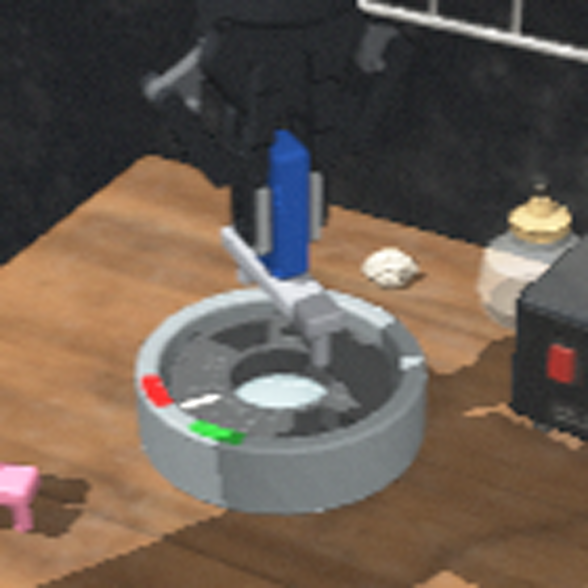

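View pics/top4.png

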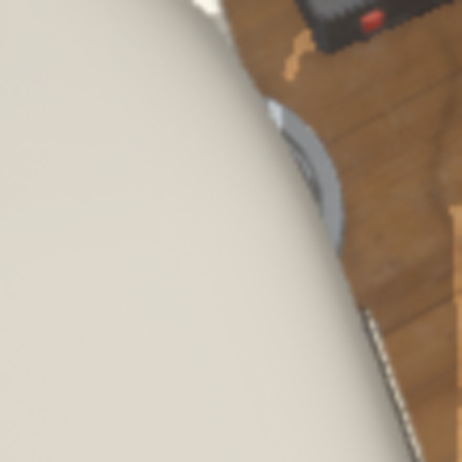

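The spanner is over the ring, with its pins above the holes. The scene camera puts it within about 2 mm of the centre. Lowering.

```bash
python3 -m pendant '{"linear":[[0.001,0,-0.01],[0.001,0,-0.02],[0.001,0,-0.028],[0.001,0,-0.034],[0.001,0,-0.038],[0.001,0,-0.042],[0.001,0,-0.046],[0.001,0,-0.05],[0.001,0,-0.053],[0.001,0,-0.055],[0.001,0,-0.055],[0.001,0,-0.055]],"yaw":[0,0,0,0,0,0,0,0,0,0,0,0]}' 1 100
python3 - <<'E'
from h import *
im,d=robot.capture('scene');save('scene5',im,(260,90,400,230),5)
E
```

```text
time: 6.83
tcp_pos: [0.5177, 0.1754, 0.134]
tcp_rot: [[0.998, -0.07, 0.0], [-0.07, -0.998, 0.0], [0.0, -0.0, -1.0]]
ft_force: [0.2, -0.5, -2.2]
finger_gap: 0.221
```

View pics/scene5.png

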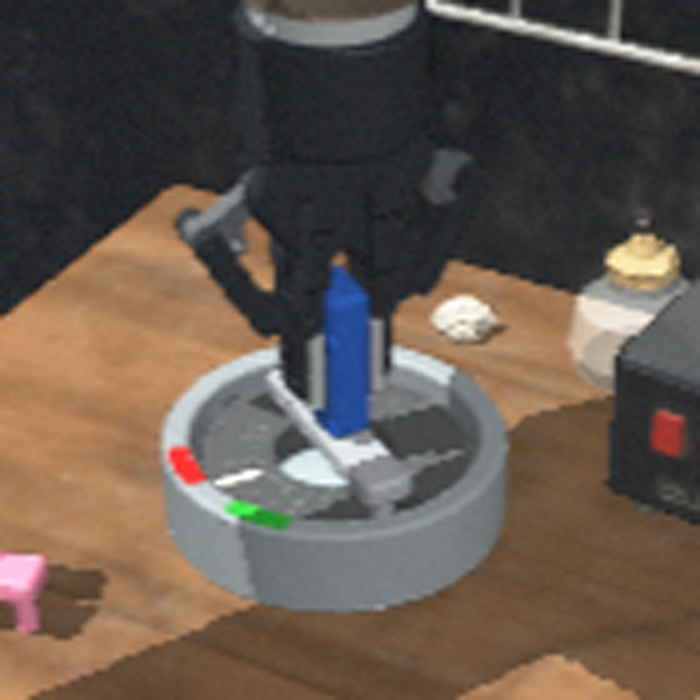

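The pins went into the holes with no force. Seating the last millimetres.

```bash
python3 -m pendant '{"linear":[[0,0,-0.001],[0,0,-0.002],[0,0,-0.003],[0,0,-0.003],[0,0,-0.003]],"yaw":[0,0,0,0,0]}' 1 100
```

```text
time: 7.3
tcp_pos: [0.5178, 0.1754, 0.1311]
tcp_rot: [[0.998, -0.07, 0.0], [-0.07, -0.998, 0.0], [0.0, -0.0, -1.0]]
ft_force: [0.7, 0.3, -0.0]
finger_gap: 0.221
```

```bash
python3 -m pendant '{"linear":[[0,0,-0.001],[0,0,-0.0015],[0,0,-0.002],[0,0,-0.002]],"yaw":[0,0,0,0]}' 1 100
```

```text
time: 7.63
tcp_pos: [0.5178, 0.1754, 0.131]
tcp_rot: [[0.998, -0.07, 0.001], [-0.07, -0.998, 0.001], [0.001, -0.001, -1.0]]
ft_force: [-3.7, -0.9, 11.4]
finger_gap: 0.221
```

Contact at z=0.131 with 11 N, so the crossbar rests on the ring. Turning part-way first.

```bash
python3 -m pendant '{"linear":[[0,0,0.001],[0,0,0.0015],[0,0,0.0015],[0,0,0.0015],[0,0,0.0015],[0,0,0.0015],[0,0,0.0015],[0,0,0.0015],[0,0,0.0015],[0,0,0.0015],[0,0,0.0015],[0,0,0.0015],[0,0,0.0015],[0,0,0.0015],[0,0,0.0015]],"yaw":[0.02,0.06,0.1,0.15,0.2,0.25,0.3,0.35,0.4,0.45,0.5,0.55,0.6,0.6,0.6]}' 1 100
cat > m.py <<'E'
from h import *
import sys
im,d=robot.capture('scene');save(sys.argv[1],im,(285,135,375,215),8)
P0=rayz('scene',[[0,0]],.032)
v,u=np.mgrid[0:400,0:640];uv=np.c_[u.ravel(),v.ravel()]
z=np.load('/tmp/scene.npz')
C=np.array([.5167,.1731])
A=rayz('scene',uv,.042)[:,:2].reshape(400,640,2)-C;B=rayz('scene',uv,.032)[:,:2].reshape(400,640,2)-C
hsv=cv2.cvtColor(im,cv2.COLOR_RGB2HSV);ang=lambda q:np.degrees(np.arctan2(q[:,1],q[:,0]))%360
r=np.hypot(A[...,0],A[...,1]);rim=(r>.056)&(r<.078)
for n,m in(('red',rim&((hsv[...,0]<8)|(hsv[...,0]>172))&(hsv[...,1]>150)),('green',rim&(hsv[...,0]>45)&(hsv[...,0]<75)&(hsv[...,1]>120))):
    a=ang(A[m]);print(n,m.sum(),a.min().round(1),a.mean().round(1),a.max().round(1))
r=np.hypot(B[...,0],B[...,1]);a=ang(B.reshape(-1,2)).reshape(400,640)
m=(r>.03)&(r<.057)&(a>150)&(a<240)&(im.min(-1)>150)
n,l,st,_=cv2.connectedComponentsWithStats(m.astype(np.uint8),connectivity=8)
for i in range(1,n):
    if st[i,4]>5:
        k=l==i;print('mark',st[i,4],st[i,:4],a[k].mean().round(1),a[k].min().round(1),a[k].max().round(1),r[k].min().round(3),r[k].max().round(3))
E
python3 m.py r1
```

```text
time: 8.88
tcp_pos: [0.5179, 0.1758, 0.1311]
tcp_rot: [[0.863, 0.505, 0.001], [0.505, -0.863, 0.001], [0.001, -0.001, -1.0]]
ft_force: [-1.8, 1.3, 5.6]
finger_gap: 0.22
red 27 162.0 171.0 181.1
green 36 200.0 211.4 222.3
mark 18 [310 187   7   5] 198.9 194.3 203.3 0.036 0.053
```

View pics/r1.png

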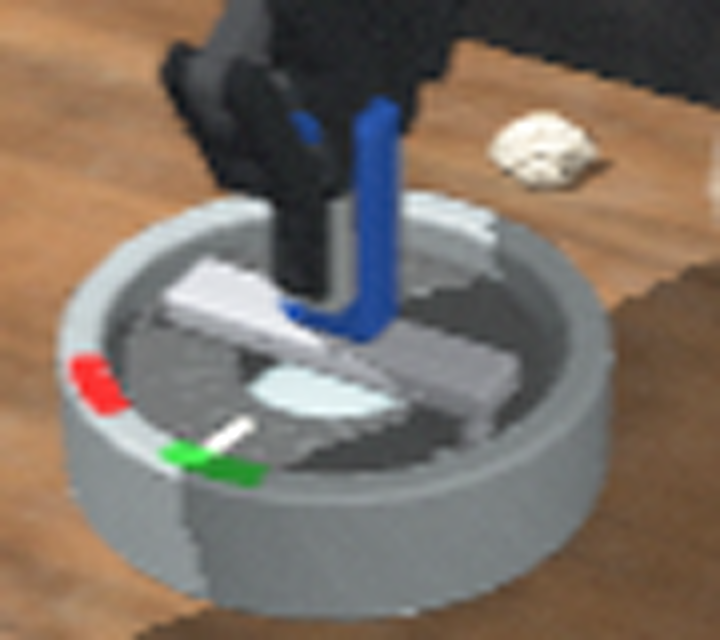

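The mark (235,430 in the crop) is at about 199° and the green middle at 211.4°, so roughly 12° remain.

```bash
python3 -m pendant '{"linear":[[0,0,0],[0,0,0],[0,0,0],[0,0,0],[0,0,0],[0,0,0],[0,0,0]],"yaw":[0.04,0.08,0.12,0.16,0.2,0.2,0.2]}' 1 100
python3 m.py r2
```

```text
time: 9.52
tcp_pos: [0.5179, 0.1759, 0.1311]
tcp_rot: [[0.745, 0.667, 0.001], [0.667, -0.745, 0.001], [0.002, -0.0, -1.0]]
ft_force: [-1.3, 1.3, 5.4]
finger_gap: 0.223
red 27 162.0 171.0 181.1
green 36 200.0 211.2 222.3
mark 17 [314 188   6   5] 209.4 205.2 213.5 0.035 0.051
```

View pics/r2.png

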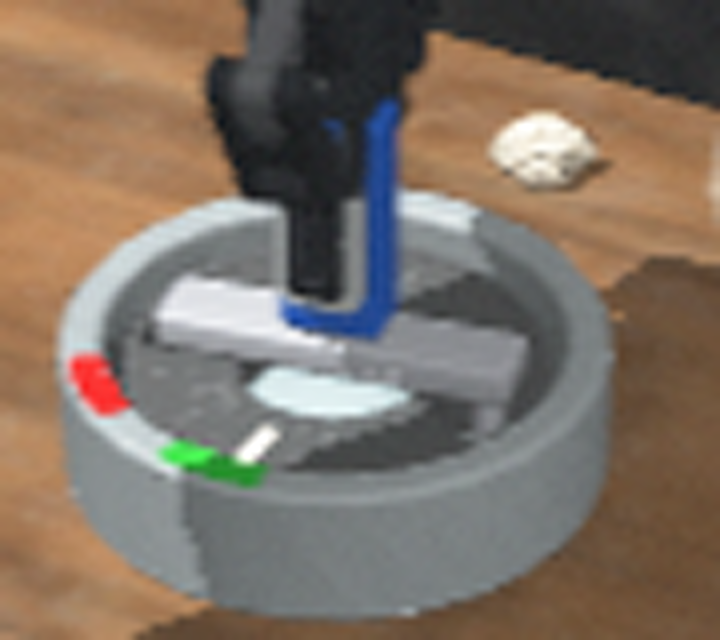

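The mark is at about 209–211° (measured in the picture, and from the tool yaw less the play) and the green middle is at 211.2°. Relieving the preload and letting go.

```bash
python3 -m pendant '{"linear":[[0,0,0.0005],[0,0,0.001],[0,0,0.001]],"yaw":[0.01,0.01,0.0]}' 1 30
python3 -m pendant '{"linear":[[0,0,0],[0,0,0],[0,0,0],[0,0,0],[0,0,0],[0,0,0],[0,0,0],[0,0,0],[0,0,0],[0,0,0]],"yaw":[0,0,0,0,0,0,0,0,0,0]}' 0 30
python3 m.py r3
```

```text
time: 9.82
tcp_pos: [0.5177, 0.1751, 0.1311]
tcp_rot: [[0.746, 0.666, -0.0], [0.666, -0.746, -0.001], [-0.0, 0.0, -1.0]]
ft_force: [0.0, 0.2, 0.9]
finger_gap: 0.219
time: 10.65
tcp_pos: [0.5177, 0.1754, 0.1314]
tcp_rot: [[0.745, 0.667, 0.0], [0.667, -0.745, 0.0], [0.0, 0.0, -1.0]]
ft_force: [-0.9, 0.0, -0.4]
finger_gap: 1.005
red 26 162.0 171.1 181.1
green 36 200.0 211.2 222.3
mark 17 [314 188   6   5] 209.4 205.2 213.5 0.035 0.051
```

View pics/r3.png

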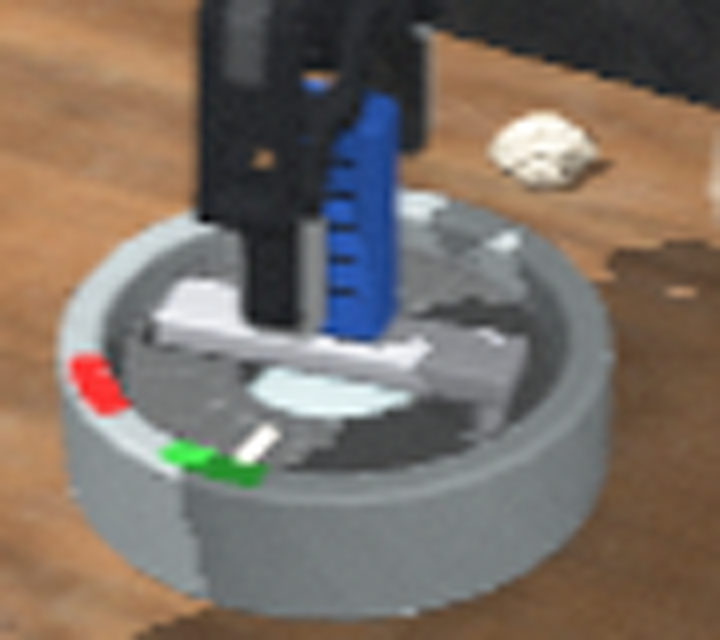

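Released and nothing moved. Rising straight up, then backing off so the top camera can see.

```bash
python3 -m pendant '{"linear":[[0,0,0.01],[0,0,0.03],[0,0,0.05],[0,0,0.08],[0,0,0.11],[0,0,0.14],[-0.03,-0.02,0.15],[-0.06,-0.04,0.15],[-0.09,-0.06,0.15],[-0.1,-0.09,0.15],[-0.11,-0.12,0.15],[-0.12,-0.155,0.15],[-0.12,-0.19,0.15],[-0.12,-0.22,0.15],[-0.12,-0.25,0.15],[-0.12,-0.27,0.15],[-0.12,-0.28,0.15],[-0.12,-0.28,0.15]],"yaw":[0,0,0,0,0,0,0,0,0,0,0,0,0,0,0,0,0,0]}' 0 30
python3 m.py r4
python3 - <<'E'
from h import *
im,d=robot.capture('top');np.savez('/tmp/top6',im=im,d=d);save('top6',im,(230,140,310,220),7)
im2,_=robot.capture('scene');save('scene6',im2)
hsv=cv2.cvtColor(im,cv2.COLOR_RGB2HSV)
v,u=np.mgrid[0:400,0:640];P=pts('top',d,np.c_[u.ravel(),v.ravel()]).reshape(400,640,3)
m=(d>0)&(np.hypot(P[...,0]-.516,P[...,1]-.177)<.055)
q=P[m&(P[...,2]>.105)];print('handle top',len(q),q.mean(0),cv2.minAreaRect((q[:,:2]*1000).astype(np.float32)))
q=P[m&(abs(P[...,2]-.046)<.006)];print('bar',len(q),np.median(q[:,2]))
for s in(1,-1):
  k=np.abs(P[...,2]-.046)<.01
  kk=m&k&(s*(P[...,1]-.177)>.02);print(s,np.median(P[kk],0))
E
```

```text
time: 12.2
tcp_pos: [0.3976, -0.1061, 0.282]
tcp_rot: [[0.747, 0.664, 0.001], [0.664, -0.747, -0.0], [0.0, 0.001, -1.0]]
ft_force: [-0.2, -0.2, 0.2]
finger_gap: 0.999
red 26 162.0 171.1 181.1
green 36 200.0 211.2 222.3
mark 18 [314 188   6   5] 209.4 205.2 213.5 0.035 0.052
mark 17 [318 194  10   2] 231.0 219.8 239.6 0.052 0.057
handle top 120 [0.51648694 0.17561191 0.11409277] ((517.6507568359375, 176.28445434570312), (20.352100372314453, 28.56433868408203), 44.20056915283203)
bar 277 0.04501137629929641
1 [0.49375721 0.20586081 0.04444253]
-1 [0.53809987 0.14655651 0.04492373]
```

View pics/top6.png

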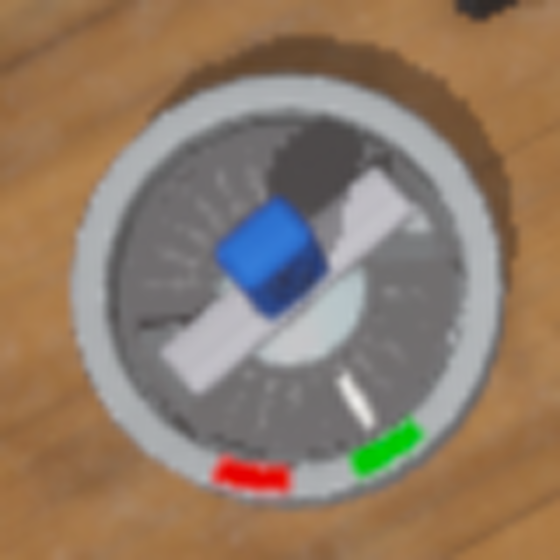

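View pics/scene6.png

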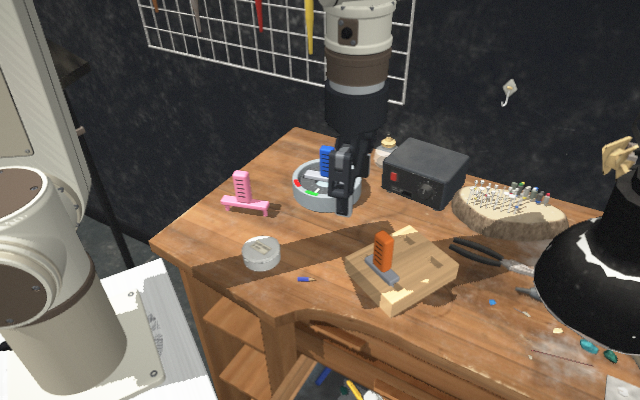

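View pics/r4.png

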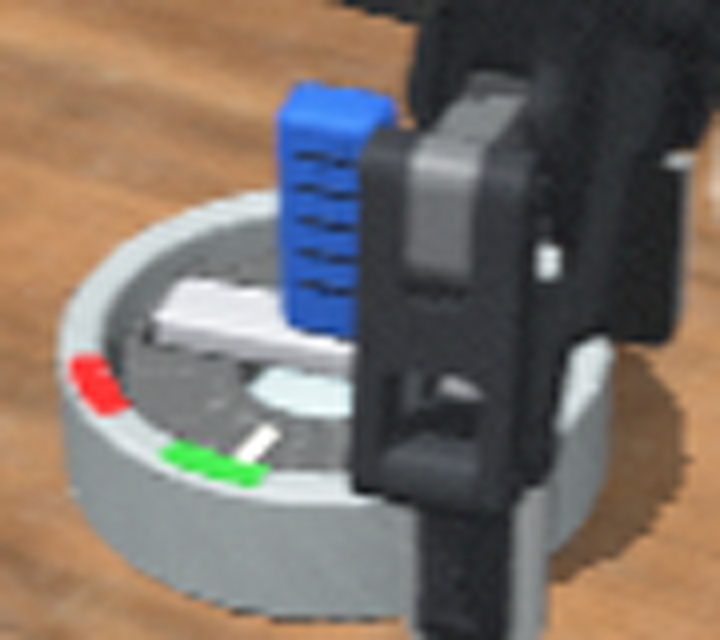

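The top view shows the mark running (342,378)→(371,422), and its line meets the green arc's centre at (387,449). The crossbar top is at z≈0.0445, which is ring top plus 12 mm, so the spanner is fully seated. It stands free, and orange (383,252) and pink (243,190) have not been touched. Handing in.

```bash
python3 -c "
from rig import robot
robot.close_job();print(robot.sense()['time'])"
```

```text
the job is handed in; nothing more can be done
the job is handed in; nothing more can be done
```

The retaining ring is turned to free. I took the blue wide spanner from the rack, put its pins fully into the ring's holes and turned the ring counterclockwise. I then let go and backed off, and handed the job in shortly after 12.2 s on the robot's clock.

- **Mark position:** in the last check the mark was at 209.4° by the scene camera and about 213° by the top camera. The green middle is at about 211.2°, so the two cameras disagree by about 3.5° and lie on either side of it.
- **Spanner seating:** the crossbar top was at z≈0.0445 m, where it should be when resting on the ring. The spanner stands upright with the gripper clear of it.
- **Other parts:** the orange spanner is still in the rack and the pink look-alike was not touched. The highest force I read was about 11 N, while seating the pins.

No check failed.

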